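# Lock the service hatch with its quarter-turn stud

### The job

The quarter-turn stud of the service box stands in its parking block. Put it foot first into the keyhole slot in the hatch panel, press it down gently against the spring, turn it a quarter turn clockwise (seen from above) and let go, so that the spring lifts it into its locked detent. Do not force anything: never push hard against the box, and leave the dish, the collar and the brush where they are.

Things in the scene. Friction and masses are not known exactly. Their poses are not given: they have to be found in the camera images.
- grip (a point): Quarter-turn stud, loose, about 0.12 kg, 63 mm tall, upright. This point: on its axis, 47 mm above the underside of its foot, in the black upright paddle to hold it by (36 mm long, 11 mm thick, from 25 to 63 mm above the foot's underside). x along the paddle, y across its 11 mm, z up. A half turn makes no difference. It stands in the parking block at the start.
- foot (a point): Centre of the underside of the stud's foot, on the stud's axis, 47 mm below grip, same axes. The steel foot is a bar 32 mm long (along x, as the paddle), 9 mm wide, 7 mm high, on a round shank of 14 mm.
- flange (a point): Centre of the underside of the stud's round steel flange (60 mm across, 4 mm thick), 21 mm above the foot's underside, same axes. At the start the flange rests on the parking block.
- stand: Parking block, fixed, grey, 72 x 72 x 30 mm, with a 36 x 18 mm pocket right through it in which the stud stands. Origin under its centre, on the table; x along the pocket.
- hatch: Service box, fixed, grey, 150 x 112 x 50 mm, with an aluminium hatch panel (156 x 118 mm) on top. Origin under its centre, on the table; z up. Its x axis is the direction of the slot, its y axis that of the locked foot.
- mouth (a point): Centre of the 46 mm round hole in the hatch panel, at the panel's top face, 50 mm above the table; axes as the box.
- slot (a point): Point on the hole's axis 3 mm below the panel's top: the top face of the steel receptacle seen in the hole, with its slot along x, 34.5 x 11.5 mm, with a 16.5 mm square middle for the shank: foot and shank have 1.25 mm to spare on each side. The receptacle floats: the slot stands 3 to 5 mm off this point (up to 4 in x and in y, not turned), held by 8 N of friction; feel for it.
- pressed (a point): Point on the hole's axis where the foot's underside is well pressed: 19.5 mm below the panel's top. In the slot the foot meets a spring 13 mm down (3 N there, 8 N at 21 mm, where the flange meets the panel and it ends). Only 18.5 mm or more down does it turn: clockwise from above, to a stop about 3 degrees past the quarter turn. Let go part way it stays down and can be regripped.
- locked (a point): Point on the hole's axis where the foot's underside stands once locked: 16 mm below the panel's top (flange 5 mm above the panel, foot along the box's y). Released at the quarter turn, within about 5 degrees, the spring lifts the foot up to 2.5 mm into its detent notch. The locked foot may stand off this axis as the slot does.
- nut_dish: Clear round dish, 70 mm across, 14 mm high, loose, to be left alone. Origin under its centre.
- collar: Orange-brown ring, 26 mm across, 10 mm high, loose, to be left alone. Origin under its centre.
- brush: Flat brush with a wooden handle, 156 mm long, 10 mm high, loose, to be left alone. Origin under its middle.
- stud: The quarter-turn stud as a whole; its origin is the centre of the underside of its foot, axes as grip.
Mind the look-alikes: they are no part of the job. Leave any brown or yellow look-alike of the stud alone.

How it is judged:
By the outcome, as a careful person would: the job done as asked, in the order asked, and still so for the second after the job is handed in, with the robot touching nothing.
It also fails if it takes over 67 s, if anything falls off the work surface, if the arm or the gripper's body presses on something with over 40 N, if the wrist force passes 120 N, or if a joint passes its speed limit or range.

### The arm

A 7-joint arm with a two-finger parallel gripper is mounted at the origin on a cart in front of the work surface, level with it; the furniture and walls round the work are solid. World frame = base frame: x ahead of the robot, y to its left, z up, the work surface at z = 0. Lengths are in m, angles in rad, forces in N, time in s.
With the tool pointing down it reaches from about 0.425 to 0.925 m from the base axis. Payload 6.8 kg.
Tool frame: the origin (TCP) lies between the finger pads; the fingertips stand r.tip_extent ahead of it and the grasp point (between the pads) lies 5 mm behind it (r.tip_extent is the distance from the TCP to the fingertips, in m); y points along the fingers, x is the direction in which the jaws open and shut, and the axes are right-handed (so a half turn about y gives the same grasp; the last joint's range is limited). The gripper opens to 85 mm and grips with 20 to 120 N. Pads are 22 mm wide; open, the fingers measure 114 mm over their backs; the gripper's body (76 mm by 85 mm) begins 54 mm behind the grasp point. The pads swing forward as they close: fully open they stand 13 mm farther back than shut.
Start: joints at [-0.108, 0.477, 0.022, 1.555, -0.011, 1.109, -0.083], TCP at [0.675, 0, 0.245] pointing down, gripper open.
Joint ranges: [-2.96, 2.96], [-0.34, 2.1], [-1.41, 1.46], [0.24, 2.44], [-1.37, 4.51], [0.17, 1.92], [-2.96, 2.96]. Speed limits (rad/s): [2.39, 2.39, 3.14, 3.14, 3.14, 3.14, 3.14].

### API

Orientations are given as a rotation vector (axis times angle).
In Python, from bench import r gives the robot as it stands.
- The arm moves only by the tool send_rows, never from a script. Its argument "plan" is a list of rows, each a list of 5 numbers: the shift along the tool's x, y, z in cm, then the turn about the tool's y in degrees, then the opening, from 0 (shut) to 1 (fully open). In form: [[dx, dy, dz, spin, grip], ...]. A call has 1 to 12 rows; each row shifts and turns the commanded pose from where the row before left it, along the tool's axes as they then stand; what a row does not reach is not made up. A row lasts 1/8 s, in which the tool goes at most 62.5 mm and 10.7 degrees, less where a joint would pass 70% of its speed; a pose out of reach is approached as far as the arm can. A call is refused whole if a number of a shift passes 6.25 or a number of a turn 10.7, either way. A call with a gripper value outside its range is refused whole. The fingers move at their own pace and stop on an object; "force" is the grip in N (left out, the last holds). Time passes only in rows, so rows that do not move let the fingers close. It gives the time, the measured TCP pose, the force and the opening at its end, in the units of the state.
- r.get_obs(): the state, without advancing time (a new reading comes with each control period).
- r.grab_frame(name): name is "scene" or "side" or "wrist"; returns a dict with "image" (384x512x3 uint8, red, green, blue), "camera_matrix" (3x3 intrinsics, pixels), "D" ([k1, k2, p1, p2, k3] as OpenCV has them; the pictures are not rectified), "cam_to_world" (4x4, takes a point from camera to world coordinates). Camera axes: x right, y down, z forward; pixel columns grow to the right and rows downward; lengths in m; the calibration is good to about 2 mm. A picture is of the moment at which its call begins. There is no depth.
- r.hand_in(): hands the job in, once; it reports no verdict.
Trained networks look in the newest picture that a camera, given by its name, has taken for a name from the list of things; names that differ only in an ending like _2 or _b are one class to them, and where a whole thing is asked for, a point or a joint stands for the part that bears it (a point fixed in the world has none). Each returns a list of dicts, best first, with "p" (0 to 1); they miss things now and then, are a little off and sometimes report something else, mostly with a low value. They report only what shows in the picture. A call takes as long as a camera call. They do not tell look-alikes from the thing itself.
- r.recognise(camera, target): "rect" ([left, top, right, bottom] in pixels, round what is visible of it).
The state is a dict: "clock": time; "joints": joint angles; "qvel": joint speeds; "tau": joint torques, N m; "tcp_pos": TCP position; "orientation": TCP orientation; "contact_force": force on the tool from outside, world axes, zero at the start; "moment": the same for the moment, N m; "grip_width": finger opening in m.
Only numpy, scipy, OpenCV 4.12 (cv2) and the standard library are available. Lean on these libraries where they do the work, as an engineer would, in place of code of your own. Each camera call takes 0.05 s, during which the arm holds its last target.

## Working session

There is one attempt and no reset: what is moved stays moved. The work goes in short steps, Python scripts to look and compute and a tool call to move; the robot and the scene stay as the last step left them, time stands still between calls to the robot, and variables do not carry over. Pictures are saved under pics/ and viewed, and the job is handed in when it is done.

Besides the shell and the picture viewer there is one more tool, called as name(argument=value, ...) on one line, values as JSON. send_rows: Moves the arm, as the interface text tells. Its arguments: {"type":"object","properties":{"plan":{"type":"array","items":{"type":"array","items":{"type":"number"}}},"force":{"type":"number"}},"required":["plan"]}

```bash
ls; mkdir -p pics; python3 - <<'E'
from bench import r
import cv2,numpy as np
print(r.get_obs(), r.tip_extent)
for c in ["scene","side","wrist"]:
    f=r.grab_frame(c); cv2.imwrite(f"pics/{c}0.png",f["image"][:,:,::-1])
    print(c,np.round(f["camera_matrix"],1).tolist(),np.round(f["D"],3),np.round(f["cam_to_world"],3).tolist())
    for t in ["stud","stand","hatch","mouth","grip","flange","nut_dish","collar","brush"]:
        print(t,[(np.round(d["rect"]).tolist(),round(d["p"],2)) for d in r.recognise(c,t)][:3])
E
```

```text
pics
{'clock': 0.0, 'joints': array([-0.108083  ,  0.47780085,  0.02232916,  1.55646693, -0.01150046,
        1.10927499, -0.08308891]), 'qvel': array([ 0.00075285, -0.00085664,  0.00258141,  0.00061192, -0.00071775,
        0.00062459,  0.00035752]), 'tau': array([-5.45967814e-04, -5.96443820e+01,  1.60769675e+00, -2.81194621e+01,
        1.24063640e-02,  9.39900521e-03,  2.20753498e-05]), 'tcp_pos': array([ 6.74431986e-01, -1.80708052e-05,  2.44318437e-01]), 'orientation': array([-1.57092621e+00,  1.40802458e-03,  1.44686526e-03]), 'contact_force': array([ 0.49766374,  0.6299553 , -0.09780477]), 'moment': array([ 0.01165509, -0.02000271, -0.00708525]), 'grip_width': 0.08512624278700397} 0.014
scene [[381.3, 0.0, 248.7], [0.0, 381.3, 191.8], [0.0, 0.0, 1.0]] [0.044 0.    0.    0.    0.   ] [[0.996, 0.04, -0.085, 0.62], [0.093, -0.539, 0.837, -0.823], [-0.012, -0.842, -0.54, 0.505], [0.0, 0.0, 0.0, 1.0]]
stud [([172.0, 187.0, 196.0, 217.0], 0.92), ([158.0, 219.0, 185.0, 251.0], 0.8), ([212.0, 199.0, 244.0, 230.0], 0.72)]
stand [([210.0, 214.0, 249.0, 246.0], 0.92), ([211.0, 206.0, 24
[... 1408 characters left out ...]
6.0], 0.81)]
wrist [[265.8, 0.0, 258.7], [0.0, 265.8, 191.9], [0.0, 0.0, 1.0]] [-0.004  0.     0.     0.     0.   ] [[1.0, -0.0, 0.001, 0.676], [-0.0, -0.962, -0.274, 0.069], [0.001, 0.274, -0.962, 0.373], [0.0, 0.0, 0.0, 1.0]]
stud [([93.0, 341.0, 108.0, 347.0], 0.35)]
stand [([167.0, 278.0, 184.0, 315.0], 0.65)]
hatch [([44.0, 105.0, 193.0, 206.0], 0.9)]
mouth [([44.0, 106.0, 193.0, 205.0], 0.55)]
grip [([51.0, 243.0, 93.0, 285.0], 0.8), ([93.0, 339.0, 109.0, 346.0], 0.52)]
flange [([48.0, 244.0, 96.0, 287.0], 0.81), ([44.0, 104.0, 196.0, 205.0], 0.67)]
nut_dish [([190.0, 284.0, 235.0, 322.0], 0.71)]
collar [([206.0, 258.0, 223.0, 272.0], 0.67)]
brush [([233.0, 131.0, 293.0, 231.0], 0.65)]
```

View images.

View pics/scene0.png

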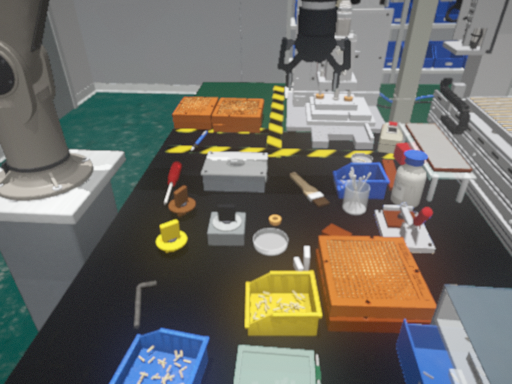

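View pics/side0.png

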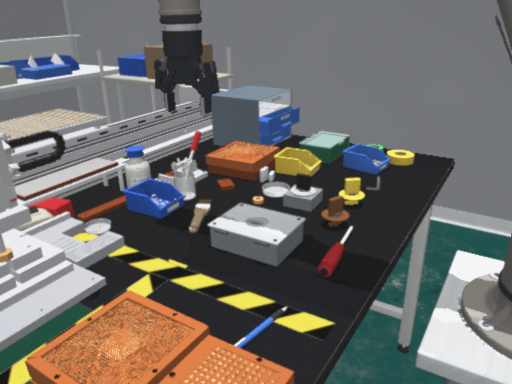

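View pics/wrist0.png

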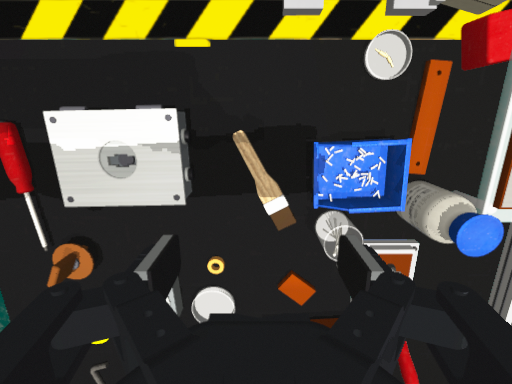

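```bash
cat > h.py <<'E'
import cv2,numpy as np
def ray(f,px):
    p=cv2.undistortPoints(np.array([[px]],float),np.array(f["camera_matrix"]),np.array(f["D"],float))[0,0]
    T=np.array(f["cam_to_world"]); d=T[:3,:3]@np.array([p[0],p[1],1]); return T[:3,3],d/np.linalg.norm(d)
def plane(f,px,z):
    o,d=ray(f,px); return o+d*(z-o[2])/d[2]
def tri(obs):
    A=np.zeros((3,3));b=np.zeros(3);R=[ray(f,p) for f,p in obs]
    for o,d in R:
        M=np.eye(3)-np.outer(d,d);A+=M;b+=M@o
    X=np.linalg.solve(A,b); return X,[np.linalg.norm((np.eye(3)-np.outer(d,d))@(X-o)) for o,d in R]
def proj(f,X):
    T=np.linalg.inv(np.array(f["cam_to_world"])); R=T[:3,:3]
    return cv2.projectPoints(np.array(X,float).reshape(-1,3),cv2.Rodrigues(R)[0],T[:3,3],np.array(f["camera_matrix"]),np.array(f["D"],float))[0][:,0]
def crop(img,x0,y0,x1,y1,s,fn):
    c=img[y0:y1,x0:x1,::-1]; cv2.imwrite(fn,cv2.resize(c,None,fx=s,fy=s,interpolation=cv2.INTER_CUBIC))
E
python3 - <<'E'
from bench import r
from h import *
s=r.grab_frame("scene");d=r.grab_frame("side")
crop(s["image"],190,140,290,260,5,"pics/sc1.png");crop(d["image"],200,160,370,280,4,"pics/sd1.png")
w=r.grab_frame("wrist")
for nm,a,b,z in [("stud",(228,217),(304,186),.05),("stand",(227,229),(304,198),.02)]:
    print(nm,tri([(s,a),(d,b)]),plane(s,a,z),plane(d,b,z))
print("mouth w",plane(w,(120,160),.05))
for p in [(44,110),(177,107),(186,205),(65,207)]: print(plane(w,p,.05))
E
```

```text
stud (array([ 0.51120702, -0.20556394,  0.04261666]), [np.float64(0.003121141477791033), np.float64(0.003121141477790981)]) [ 0.51557586 -0.21342047  0.05      ] [ 0.49977126 -0.1889017   0.05      ]
stand (array([ 0.50878347, -0.20484921,  0.01152998]), [np.float64(0.001985144929427256), np.float64(0.0019851449294273037)]) [ 0.51238272 -0.21426957  0.02      ] [ 0.49825386 -0.1875238   0.02      ]
mouth w [0.50663488 0.01761382 0.05      ]
[0.4263554  0.07618861 0.05      ]
[0.58150757 0.0793194  0.05      ]
[ 0.5830021  -0.04041373  0.05      ]
[ 0.42712363 -0.04308224  0.05      ]
```

View pics/sc1.png

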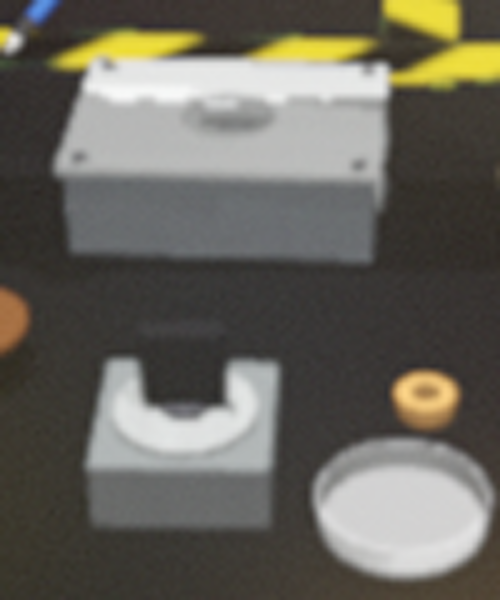

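View pics/sd1.png

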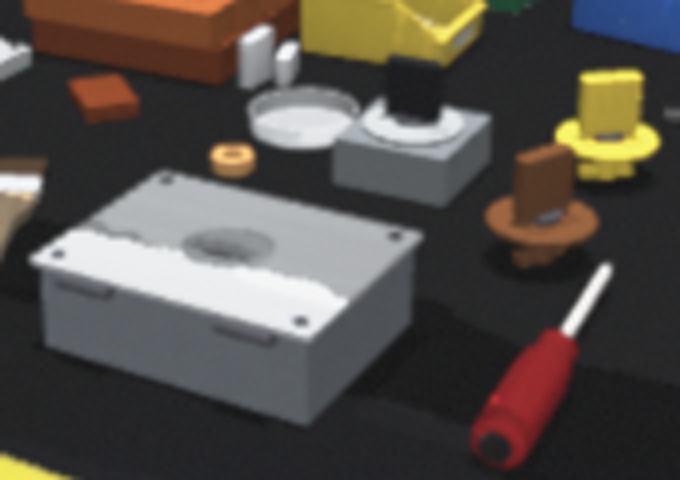

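send_rows(plan=[[-2,0,-2.5,0,1],[-4,0,-5,0,1],[-4,0,-5,0,1],[-4,0,-5,0,1],[-2.3,0,-3,0,1],[0,0,0,0,1],[0,0,0,0,1],[0,0,0,0,1]])

```text
clock: 2.65
tcp_pos: [0.5158, -0.2, 0.2453]
orientation: [-1.57, -0.002, 0.002]
contact_force: [-0.1, 0.2, -0.2]
grip_width: 0.0854
```

```bash
python3 - <<'E'
from bench import r
from h import *
import pickle
w=r.grab_frame("wrist");o=r.get_obs();print(o["tcp_pos"],o["orientation"],o["clock"])
cv2.imwrite("pics/w2.png",w["image"][:,:,::-1]);pickle.dump(w,open("w2.pkl","wb"))
for t in ["stud","stand","grip"]: print(t,[(np.round(q["rect"]).tolist(),round(q["p"],2)) for q in r.recognise("wrist",t)])
E
```

```text
[ 0.51571294 -0.20003297  0.24518586] [-1.57036408 -0.00196221  0.00183773] 2.7
stud [([145.0, 94.0, 190.0, 144.0], 0.87), ([163.0, 192.0, 202.0, 231.0], 0.85), ([232.0, 151.0, 277.0, 197.0], 0.77)]
stand [([226.0, 144.0, 281.0, 197.0], 0.6)]
grip [([234.0, 154.0, 274.0, 196.0], 0.83), ([146.0, 98.0, 192.0, 144.0], 0.78), ([160.0, 191.0, 203.0, 234.0], 0.68)]
```

View pics/w2.png

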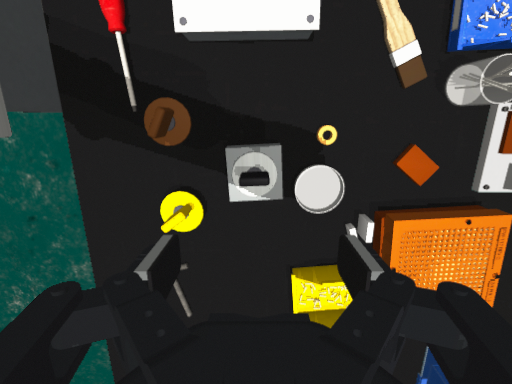

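```bash
python3 - <<'E'
from h import *
import pickle
w=pickle.load(open("w2.pkl","rb"))
crop(w["image"],215,130,295,210,8,"pics/w2c.png")
c=plane(w,(254,174),.034);print(c, plane(w,(254,174),.063))
for p in [(226,146.5),(281,144),(283,198),(231,201)]: print(plane(w,p,.03))
E
```

```text
[ 0.51096542 -0.20320353  0.034     ] [ 0.51142315 -0.19702644  0.063     ]
[ 0.47516251 -0.16823575  0.03      ]
[ 0.54545872 -0.16491146  0.03      ]
[ 0.54999221 -0.23703986  0.03      ]
[ 0.47966057 -0.24143123  0.03      ]
```

View pics/w2c.png

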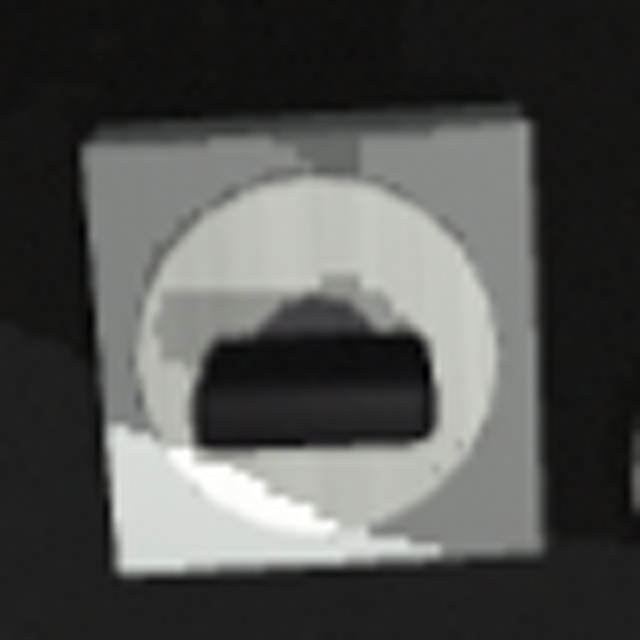

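send_rows(plan=[[0,0,0,-10,1],[0,0,0,-10,1],[0,0,0,-10,1],[0,0,0,-10,1],[0,0,0,-10,1],[0,0,0,-10,1],[0,0,0,-10,1],[0,0,0,-10,1],[0,0,0,-10,1],[0,3,0,0,1],[0,0,0,0,1],[0,0,0,0,1]])

```text
clock: 4.35
tcp_pos: [0.5153, -0.2013, 0.2159]
orientation: [-1.21, -1.209, 1.209]
contact_force: [0.0, 0.1, 0.5]
grip_width: 0.0855
```

```bash
python3 - <<'E'
from bench import r
from h import *
import pickle
w=r.grab_frame("wrist");o=r.get_obs();print(o["tcp_pos"],o["orientation"],o["clock"],o["joints"])
cv2.imwrite("pics/w3.png",w["image"][:,:,::-1]);pickle.dump(w,open("w3.pkl","wb"))
for t in ["stud","stand","grip"]: print(t,[(np.round(q["rect"]).tolist(),round(q["p"],2)) for q in r.recognise("wrist",t)])
E
```

```text
[ 0.51558373 -0.20143092  0.21629729] [-1.21042878 -1.21004557  1.2088322 ] 4.4 [ 0.39788406  0.31592403 -0.16874665  1.8711027   0.06383322  0.95833753
  1.77150495]
stud [([290.0, 43.0, 342.0, 102.0], 0.93), ([233.0, 144.0, 284.0, 198.0], 0.9), ([179.0, 54.0, 234.0, 110.0], 0.88)]
stand [([224.0, 138.0, 285.0, 200.0], 0.84)]
grip [([180.0, 51.0, 235.0, 111.0], 0.96), ([234.0, 146.0, 280.0, 195.0], 0.94), ([292.0, 44.0, 345.0, 100.0], 0.9), ([379.0, 92.0, 511.0, 231.0], 0.15)]
```

View pics/w3.png

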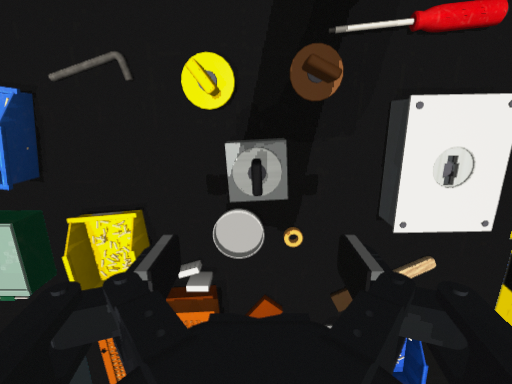

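```bash
python3 - <<'E'
from h import *
import pickle
w=pickle.load(open("w3.pkl","rb"))
crop(w["image"],215,130,295,210,8,"pics/w3c.png")
crop(w["image"],375,80,512,245,4,"pics/w3d.png")
E
```

```text
(no output)
```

View pics/w3c.png

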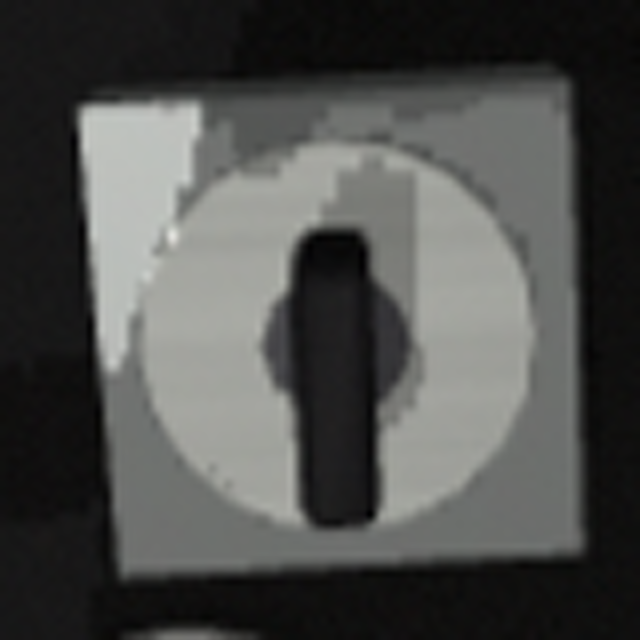

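View pics/w3d.png

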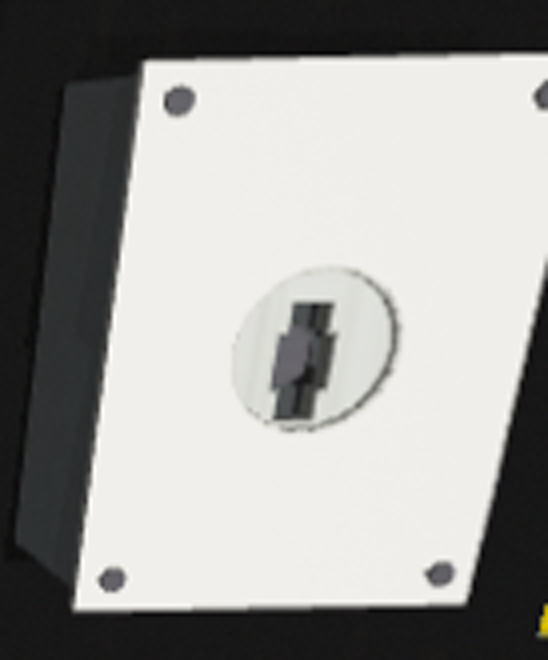

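```bash
python3 - <<'E'
from h import *
from scipy.spatial.transform import Rotation as R
import pickle
a=pickle.load(open("w2.pkl","rb"));b=pickle.load(open("w3.pkl","rb"))
X,e=tri([(a,(254.3,173.9)),(b,(256.7,171.4))]);print(X,e)
print(plane(a,(254.3,173.9),.034),plane(b,(256.7,171.4),.034))
q=lambda x,y:(x/8+215-.44,y/8+130-.44)
print("stand w3",[plane(b,q(*p),.03) for p in [(80,105),(570,78),(583,552),(120,578)]])
print("stand w2",[plane(a,q(*p),.03) for p in [(82,145),(530,122),(543,552),(118,576)]])
# paddle bottom-ish edges
print("pad w2", [plane(a,q(*p),.063)for p in [(198,448),(436,443)]])
print("pad w3", [plane(b,q(*p),.063)for p in [(300,528),(378,526),(298,260),(370,255)]])
d=lambda x,y:(x/4+375-.4,y/4+80-.4)
print("slot", [plane(b,d(*p),.047)[:2] for p in [(295,302),(335,303),(312,419),(274,417)]])
print("sq", [plane(b,d(*p),.047)[:2] for p in [(282,334),(337,334),(328,390),(272,388)]])
print("slotmean",np.mean([plane(b,d(*p),.047)[:2] for p in [(295,302),(335,303),(312,419),(274,417)]],0))
print("hole", [plane(b,d(*p),.05)[:2] for p in [(232,350),(400,335),(330,265),(300,432)]])
print("screws", [plane(b,d(*p),.05)[:2] for p in [(180,100),(547,96),(440,574),(112,580)]])
E
```

```text
[ 0.51122005 -0.20416878  0.02853692] [np.float64(8.317936238519001e-05), np.float64(8.317936238520252e-05)]
[ 0.51135598 -0.20307     0.034     ] [ 0.51003762 -0.20407043  0.034     ]
stand w3 [array([ 0.47677918, -0.24149853,  0.03      ]), array([ 0.47290531, -0.17020128,  0.03      ]), array([ 0.54505166, -0.16615792,  0.03      ]), array([ 0.54927005, -0.23785236,  0.03      ])]
stand w2 [array([ 0.47359167, -0.16974448,  0.03      ]), array([ 0.54524186, -0.1659357 ,  0.03      ]), array([ 0.54925027, -0.2378333 ,  0.03      ]), array([ 0.47734943, -0.24223269,  0.03      ])]
pad w2 [array([ 0.49370059, -0.21126496,  0.063     ]), array([ 0.52951787, -0.21041476,  0.063     ])]
pad w3 [array([ 0.53119332, -0.20903898,  0.063     ]), array([ 0.53090655, -0.19828767,  0.063     ]), array([ 0.49395363, -0.20905198,  0.063     ]), array([ 0.49328401, -0.19947599,  0.063     ])]
slot [array([0.48875916, 0.01055307]), array([0.48903099, 0.02185278]), array([0.52254656, 0.02213869]), array([0.52195207, 0.01101251])]
sq [array([0.49779674, 0.00864901]), array([0.49778804, 0.02423496]), array([0.51397404, 0.02501237]), array([0.51339176, 0.0087961 ])]
slotmean [0.50557219 0.01638926]
hole [array([ 0.50181061, -0.00667755]), array([0.49753914, 0.03970077]), array([0.47816244, 0.0160498 ]), array([0.52562234, 0.01719373])]
screws [array([ 0.43516387, -0.03240259]), array([0.43397654, 0.06442644]), array([0.56950025, 0.06789297]), array([ 0.57134601, -0.02999806])]
```

send_rows(plan=[[-0.25,3,0.44,-1,0.5],[0,4,0,0,0.5],[0,3,0,0,0.5],[0,1.5,0,0,0.5],[0,0,0,0,0.5],[0,0,0,0,0.5],[0,0,0,0,0.5]])

```text
clock: 5.42
tcp_pos: [0.5113, -0.2042, 0.1015]
orientation: [-1.203, -1.223, 1.222]
contact_force: [0.5, -1.0, 0.2]
grip_width: 0.0427
```

```bash
python3 - <<'E'
from bench import r
from h import *
from scipy.spatial.transform import Rotation as R
w=r.grab_frame("wrist");o=r.get_obs();print(o["tcp_pos"],o["clock"],o["grip_width"]);print(R.from_rotvec(o["orientation"]).as_matrix().round(3))
cv2.imwrite("pics/w4.png",w["image"][:,:,::-1])
E
```

```text
[ 0.51118648 -0.20413714  0.10136981] 5.475 0.04263677819177508
[[-0.017  0.002 -1.   ]
 [ 1.    -0.001 -0.017]
 [-0.001 -1.    -0.002]]
```

View pics/w4.png

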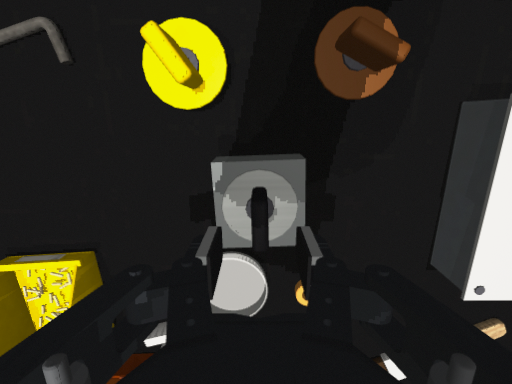

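send_rows(plan=[[0,2,0,0,0.5],[0,1.6,0,0,0.5],[0,1,0,0,0.5],[0,0,0,0,0.4],[0,0,0,0,0.3],[0,0,0,0,0.2],[0,0,0,0,0.1],[0,0,0,0,0],[0,0,0,0,0],[0,0,0,0,0],[0,0,0,0,0]], force=40)

```text
clock: 6.85
tcp_pos: [0.511, -0.204, 0.0549]
orientation: [-1.202, -1.223, 1.222]
contact_force: [-0.3, -0.3, 5.3]
grip_width: 0.0108
```

```bash
python3 - <<'E'
from bench import r
from h import *
w=r.grab_frame("wrist");o=r.get_obs();print(o["tcp_pos"],o["clock"],o["grip_width"],o["contact_force"],o["moment"])
cv2.imwrite("pics/w5.png",w["image"][:,:,::-1])
E
```

```text
[ 0.51093388 -0.20405018  0.05485232] 6.9 0.010403912880418757 [-0.98702205  0.23027625  5.28633684] [0.10928565 0.12093242 0.01203861]
```

View pics/w5.png

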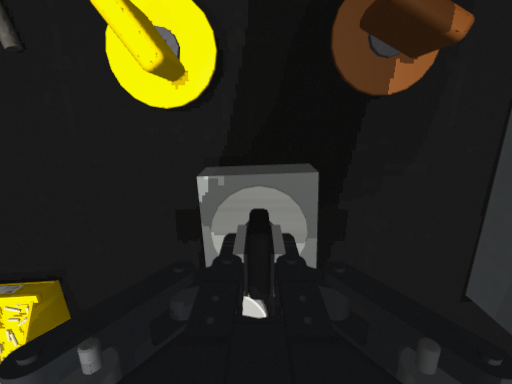

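send_rows(plan=[[0,-1,0,0,0],[0,-3,0,0,0],[0,-4,0,0,0],[0,-3,0,0,0],[4,-1,0,0,0],[4,0,0,0,0],[4,0,0,0,0],[2.5,0,0,0,0],[0,0,0,0,0],[0,0,0,0,0]])

```text
clock: 8.15
tcp_pos: [0.5077, -0.06, 0.1743]
orientation: [-1.202, -1.221, 1.222]
contact_force: [-0.1, -0.3, -1.6]
grip_width: 0.0105
```

```bash
python3 - <<'E'
from bench import r
from h import *
import pickle
w=r.grab_frame("wrist");o=r.get_obs();print(o["tcp_pos"],o["clock"],o["grip_width"],o["contact_force"],o["moment"])
cv2.imwrite("pics/w6.png",w["image"][:,:,::-1]);pickle.dump(w,open("w6.pkl","wb"))
for c in ["scene","side"]:
    f=r.grab_frame(c);pickle.dump(f,open(c+"6.pkl","wb"))
    p=proj(f,[o["tcp_pos"]])[0].astype(int);print(p)
    crop(f["image"],max(p[0]-60,0),max(p[1]-50,0),p[0]+60,p[1]+60,5,f"pics/{c}6.png")
E
```

```text
[ 0.50776479 -0.06034688  0.17430816] 8.2 0.010487182345486899 [-0.06910666 -1.10053755 -1.11350673] [-0.04978246  0.03083672 -0.02043348]
[231 128]
[273 149]
```

View pics/w6.png

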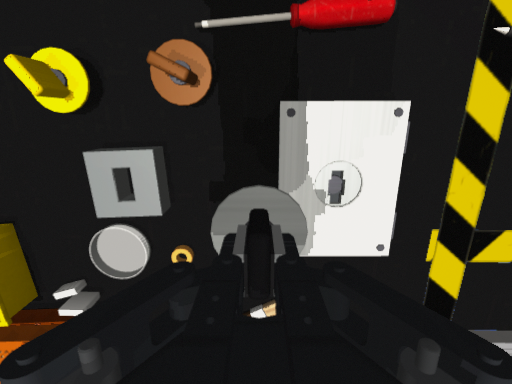

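View pics/scene6.png

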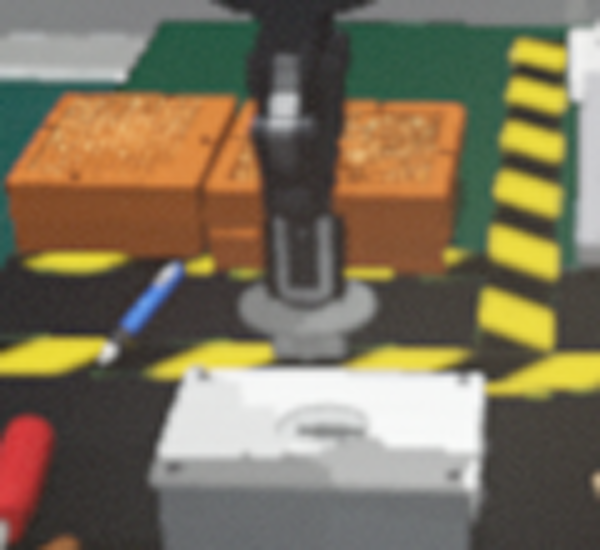

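View pics/side6.png

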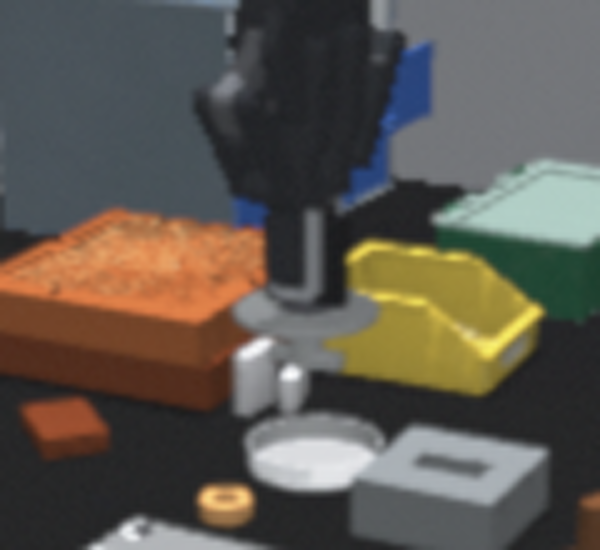

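```bash
python3 - <<'E'
from h import *
import pickle
w=pickle.load(open("w6.pkl","rb"))
crop(w["image"],300,145,380,220,8,"pics/w6s.png")
im=w["image"].copy()
tcp=np.array([.50776,-.06035,.1743])
t=np.linspace(0,2*np.pi,720)
big=cv2.resize(im[170:270,200:320],None,fx=6,fy=6,interpolation=cv2.INTER_CUBIC)
for (dx,dy,col) in [(0,0,(255,0,0)),(0.003,0,(0,255,0))]:
    C=tcp+[dx,dy,-.021]; P=proj(w,np.c_[C[0]+.03*np.cos(t),C[1]+.03*np.sin(t),0*t+C[2]])
    print(P.min(0),P.max(0))
    for p in P:
        q=((p-[200,170]+.44)*6).astype(int); cv2.circle(big,tuple(int(v) for v in q),1,col,-1)
cv2.imwrite("pics/w6f.png",big[:,:,::-1])
E
```

```text
[209.63723001 185.6819396 ] [308.19217183 276.29921048]
[209.80627761 190.67395616] [307.85811065 280.36672491]
```

View pics/w6s.png

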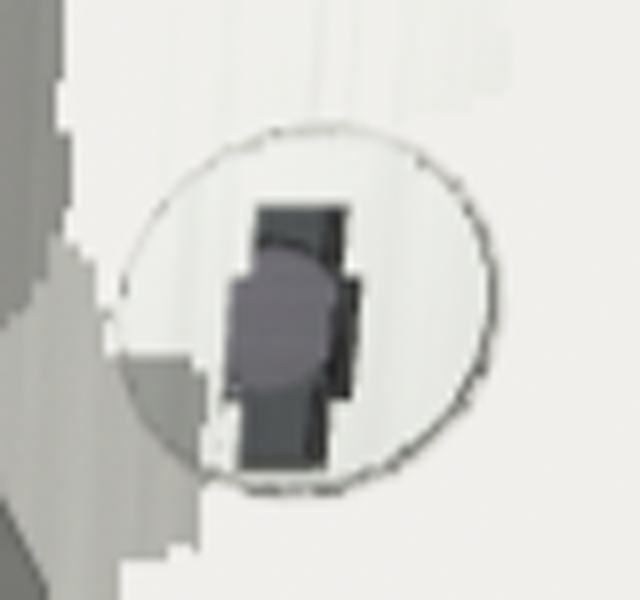

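View pics/w6f.png

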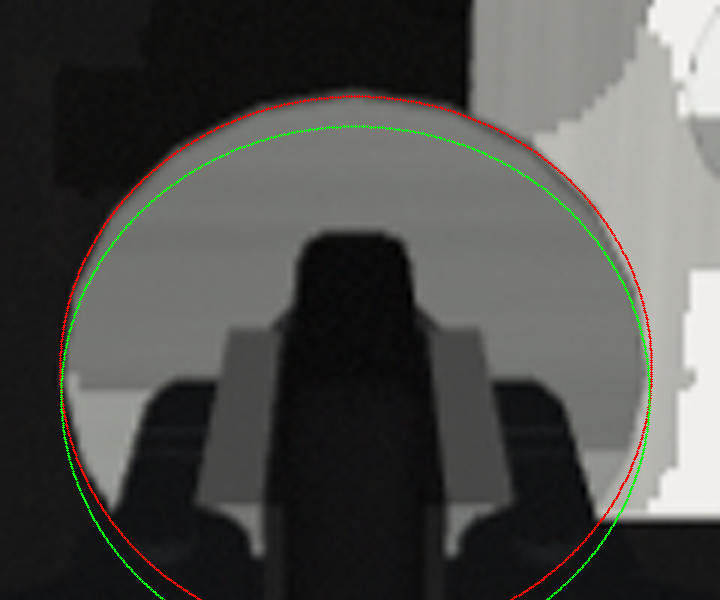

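```bash
python3 - <<'E'
from h import *
import pickle
w=pickle.load(open("w6.pkl","rb"))
d=lambda x,y:(x/8+300-.44,y/8+145-.44)
S=[plane(w,d(*p),.047)[:2] for p in [(257,205),(348,205),(326,470),(237,470)]]
Q=[plane(w,d(*p),.047)[:2] for p in [(231,280),(362,280),(350,400),(224,400)]]
print(S,np.mean(S,0),Q,np.mean(Q,0))
H=np.array([d(*p) for p in [(320,123),(420,160),(497,300),(470,400),(300,492),(200,467),(125,280),(160,205)]])
print([plane(w,p,.05)[:2] for p in H])
from scipy.optimize import least_squares
W=np.array([plane(w,p,.05)[:2] for p in H]);s=least_squares(lambda v:np.hypot(*(W-v[:2]).T)-v[2],[.5,.02,.023]);print(s.x,s.fun)
e=lambda x,y:(x,y)
K=[plane(w,p,.05)[:2] for p in [(291,112),(398,112),(380,247)]];print(K)
E
```

```text
[array([0.48875219, 0.01043848]), array([0.48856629, 0.02154347]), array([0.52260249, 0.02230023]), array([0.52278777, 0.01104728])] [0.50567718 0.01633237] [array([0.49818369, 0.00809922]), array([0.49791467, 0.02424455]), array([0.51333746, 0.0243725 ]), array([0.51359843, 0.00859198])] [0.50575856 0.01632706]
[array([0.47811283, 0.01619266]), array([0.48236358, 0.0286305 ]), array([0.49944784, 0.03999326]), array([0.51221601, 0.03821932]), array([0.52456954, 0.01834809]), array([0.52148305, 0.00553661]), array([ 0.49770091, -0.00562729]), array([ 0.488361  , -0.00210413])]
[0.50163254 0.01707622 0.02312097] [ 4.15332794e-04 -6.53342710e-04 -1.00029396e-04  5.23072011e-04
 -1.48729417e-04 -1.60018551e-04 -7.95433693e-05  2.03258646e-04]
[array([ 0.43510917, -0.03232202]), array([0.43343075, 0.06500219]), array([0.56916876, 0.06791188])]
```

send_rows(plan=[[2,0,0.07,0,0],[4,0,0,0,0],[1.67,2,0,0,0],[0,3,0,0,0],[0,1.8,0,0,0],[0,0,0,0,0],[0,0,0,0,0],[0,0,0,0,0]])

```text
clock: 9.3
tcp_pos: [0.5067, 0.0176, 0.1072]
orientation: [-1.202, -1.223, 1.221]
contact_force: [0.5, 0.5, -1.0]
grip_width: 0.0104
```

```bash
cat > o.py <<'E'
from bench import r
from h import *
from scipy.spatial.transform import Rotation as R
import sys,pickle
n=sys.argv[1]
for c in sys.argv[2:]:
    f=r.grab_frame(c);o=r.get_obs()
    p=proj(f,[o["tcp_pos"]-np.array([0,0,.04])])[0].astype(int)
    crop(f["image"],max(p[0]-60,0),max(p[1]-50,0),p[0]+60,p[1]+50,6,f"pics/{c}{n}.png")
o=r.get_obs();M=R.from_rotvec(o["orientation"]).as_matrix()
print("tcp",o["tcp_pos"].round(5),"foot z",round(o["tcp_pos"][2]-.046,4),"yaw",np.degrees(np.arctan2(M[1,0],M[0,0])).round(2),"t",o["clock"],"w",round(o["grip_width"],4),"F",o["contact_force"].round(2),"M",o["moment"].round(2))
E
python3 o.py 7 wrist side scene
```

```text
tcp [0.50632 0.01768 0.10692] foot z 0.0609 yaw 90.99 t 9.45 w 0.0101 F [-0.1  -0.01 -1.12] M [ 0.04 -0.05  0.02]
```

View pics/wrist7.png

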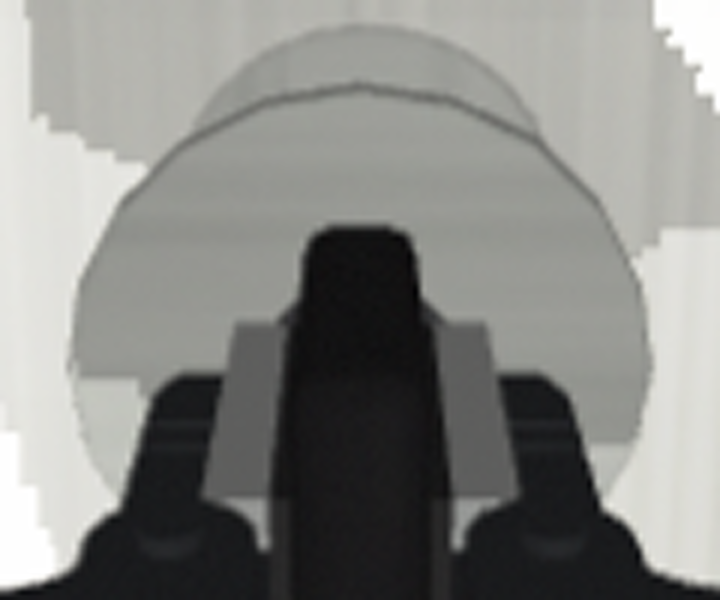

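View pics/scene7.png

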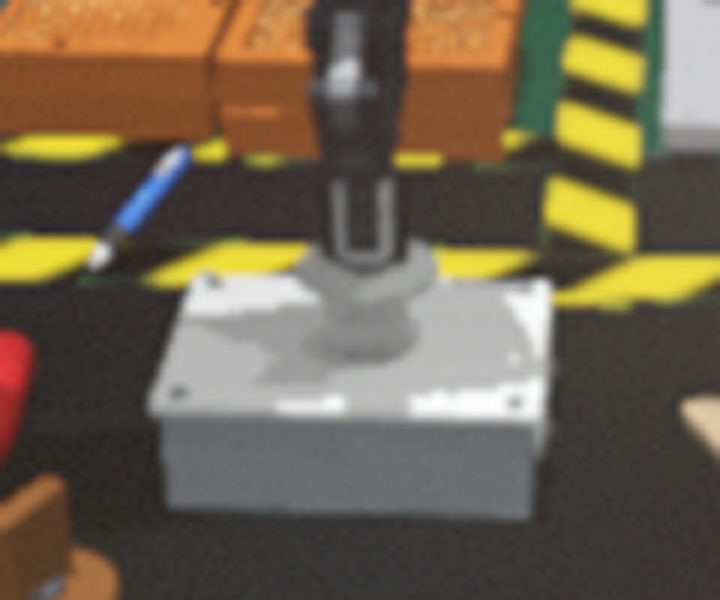

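View pics/side7.png

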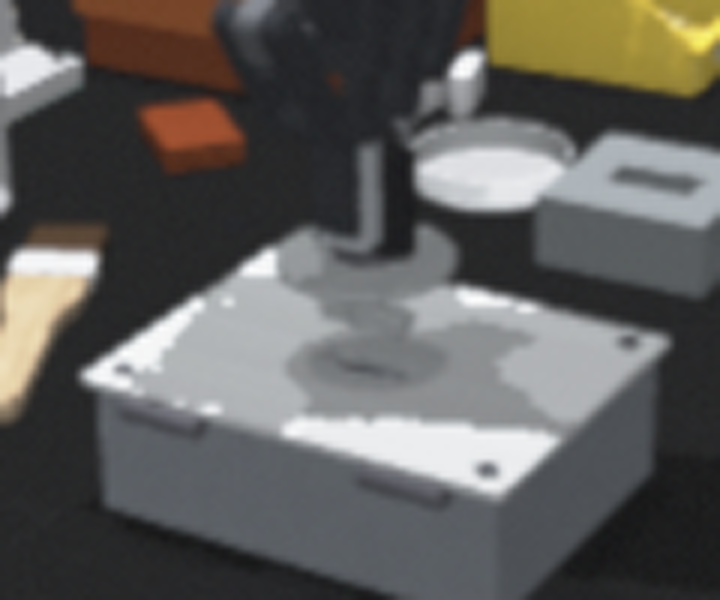

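send_rows(plan=[[-0.14,0.3,0.06,0,0],[0,0.4,0,0,0],[0,0.4,0,0,0],[0,0.2,0,0,0],[0,0.2,0,0,0],[0,0,0,0,0],[0,0,0,0,0]])

```text
clock: 10.32
tcp_pos: [0.5054, 0.0163, 0.0914]
orientation: [-1.201, -1.222, 1.222]
contact_force: [0.3, 0.0, -0.7]
grip_width: 0.0108
```

```bash
python3 o.py 8 side
```

```text
tcp [0.50545 0.01635 0.09141] foot z 0.0454 yaw 91.0 t 10.375 w 0.0104 F [-0.64  0.79 -1.96] M [0.02 0.04 0.02]
```

View pics/side8.png

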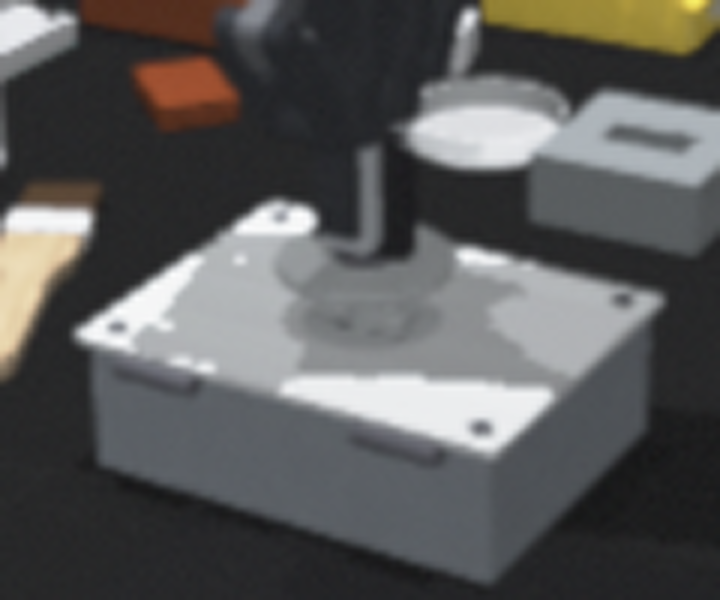

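send_rows(plan=[[0,0.15,0,0,0],[0,0.15,0,0,0],[0,0.1,0,0,0],[0,0,0,0,0],[0,0,0,0,0]])

```text
clock: 11.0
tcp_pos: [0.5053, 0.0163, 0.0873]
orientation: [-1.201, -1.222, 1.222]
contact_force: [-1.1, 0.3, -1.3]
grip_width: 0.0105
```

```bash
python3 o.py 9
```

```text
tcp [0.50532 0.01634 0.08729] foot z 0.0413 yaw 91.0 t 11.0 w 0.0105 F [-1.06  0.29 -1.26] M [-0.04  0.01 -0.01]
```

send_rows(plan=[[0,0.15,0,0,0],[0,0.15,0,0,0],[0,0.15,0,0,0],[0,0.1,0,0,0],[0,0,0,0,0],[0,0,0,0,0]])

```text
clock: 11.75
tcp_pos: [0.5054, 0.0164, 0.0819]
orientation: [-1.201, -1.222, 1.222]
contact_force: [-1.1, 0.4, 1.9]
grip_width: 0.0106
```

```bash
python3 o.py 10 side
```

```text
tcp [0.50534 0.01635 0.0819 ] foot z 0.0359 yaw 91.0 t 11.8 w 0.0103 F [-1.28  0.11  2.3 ] M [-0.09  0.21  0.01]
```

View pics/side10.png

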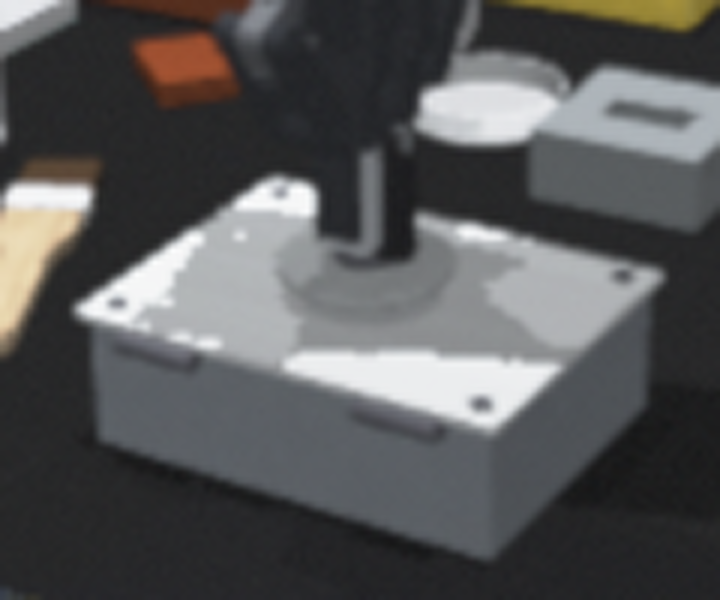

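send_rows(plan=[[0,0.15,0,0,0],[0,0.15,0,0,0],[0,0.15,0,0,0],[0,0.1,0,0,0],[0,0,0,0,0],[0,0,0,0,0]])

```text
clock: 12.55
tcp_pos: [0.5054, 0.0163, 0.0764]
orientation: [-1.201, -1.222, 1.222]
contact_force: [-2.9, -0.4, 4.3]
grip_width: 0.0103
```

```bash
python3 o.py 11 side
```

```text
tcp [0.50536 0.01634 0.07638] foot z 0.0304 yaw 91.0 t 12.6 w 0.0104 F [-1.49 -0.96  5.73] M [-0.01  0.43  0.06]
```

View pics/side11.png

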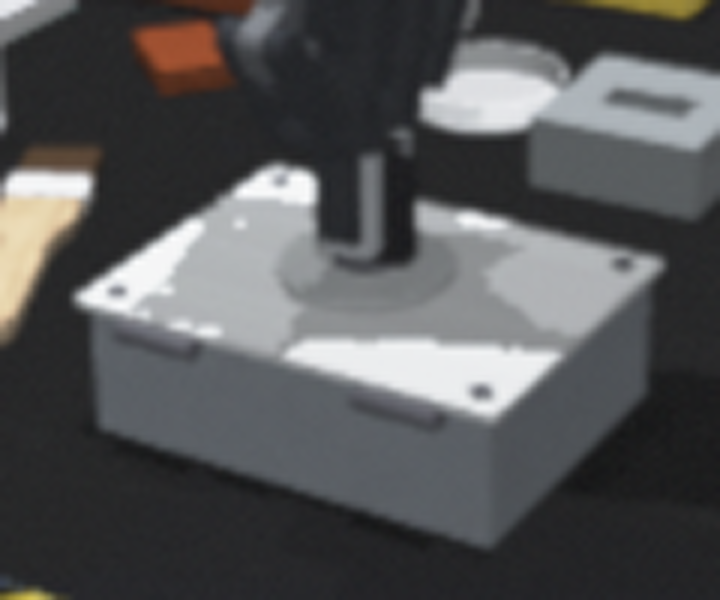

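send_rows(plan=[[0,0,0,3,0],[0,0,0,4,0],[0,0,0,4,0],[0,0,0,4,0],[0,0,0,0,0]])

```text
clock: 13.22
tcp_pos: [0.506, 0.0164, 0.0766]
orientation: [-1.316, -1.028, 1.026]
contact_force: [-0.5, -0.8, 5.4]
grip_width: 0.0106
```

```bash
python3 o.py 12
```

```text
tcp [0.50604 0.01641 0.07663] foot z 0.0306 yaw 75.96 t 13.225 w 0.0106 F [-0.45 -0.75  5.4 ] M [-0.09  0.22 -0.03]
```

send_rows(plan=[[0,0.03,0,6,0],[0,0,0,6,0],[0,0,0,6,0],[0,0,0,6,0],[0,0,0,6,0],[0,0,0,6,0],[0,0,0,0,0]])

```text
clock: 14.1
tcp_pos: [0.5063, 0.0164, 0.0764]
orientation: [-1.502, -0.547, 0.544]
contact_force: [-1.3, -1.0, 5.2]
grip_width: 0.0106
```

```bash
python3 o.py 13
```

```text
tcp [0.50629 0.01637 0.07641] foot z 0.0304 yaw 39.93 t 14.1 w 0.0106 F [-1.3  -1.03  5.17] M [-0.11  0.06 -0.05]
```

send_rows(plan=[[0,0,0,6,0],[0,0,0,6,0],[0,0,0,6,0],[0,0,0,6,0],[0,0,0,6,0],[0,0,0,5,0],[0,0,0,4,0],[0,0,0,0,0],[0,0,0,0,0]])

```text
clock: 15.22
tcp_pos: [0.5059, 0.0165, 0.0763]
orientation: [-1.571, -0.015, 0.013]
contact_force: [-1.4, 0.2, 6.9]
grip_width: 0.0105
```

```bash
python3 o.py 14 side wrist scene
```

```text
tcp [0.5059  0.01654 0.07636] foot z 0.0304 yaw 1.01 t 15.375 w 0.0104 F [-0.34 -0.07  6.94] M [0.06 0.33 0.02]
```

View pics/side14.png

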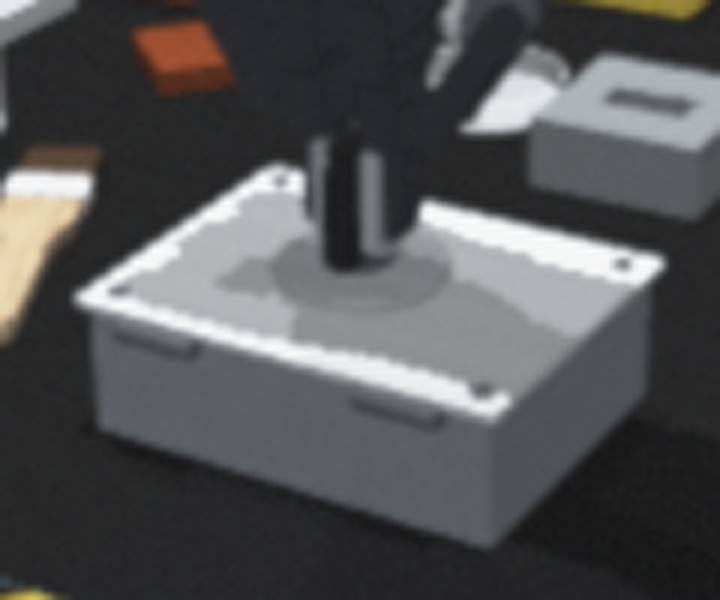

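View pics/wrist14.png

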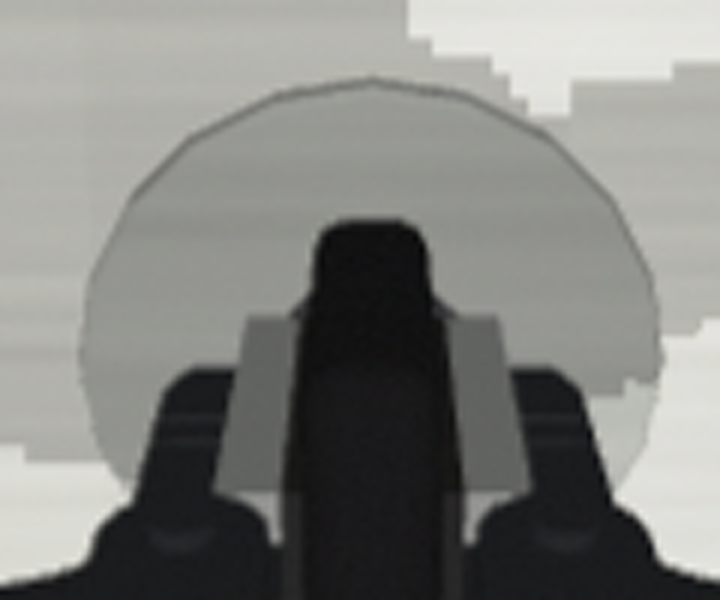

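send_rows(plan=[[0,0,0,0,0.2],[0,0,0,0,0.4],[0,0,0,0,0.5],[0,0,0,0,0.5],[0,0,0,0,0.5],[0,0,0,0,0.5]])

```text
clock: 16.12
tcp_pos: [0.5053, 0.0163, 0.0759]
orientation: [-1.571, -0.014, 0.014]
contact_force: [-0.3, 0.1, -0.5]
grip_width: 0.0424
```

```bash
python3 o.py 15 side wrist
```

```text
tcp [0.50535 0.01635 0.076  ] foot z 0.03 yaw 1.0 t 16.225 w 0.0426 F [-0.05 -0.37  0.12] M [0.02 0.05 0.  ]
```

View pics/side15.png

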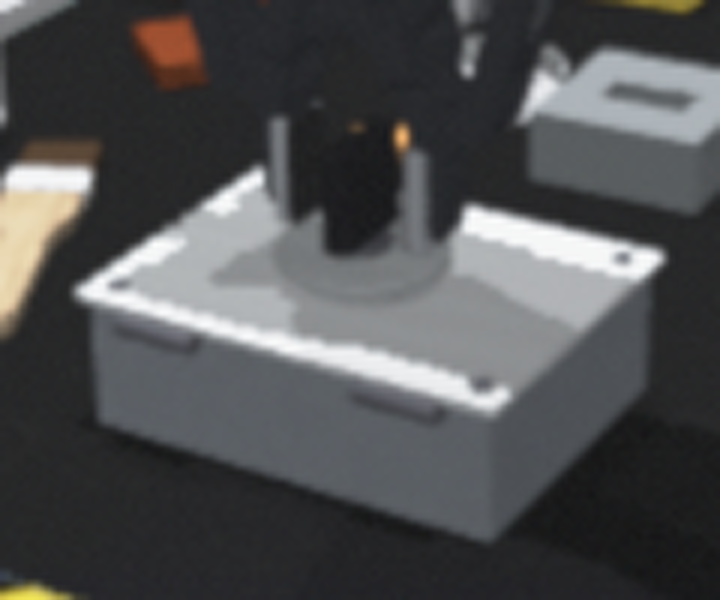

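View pics/wrist15.png

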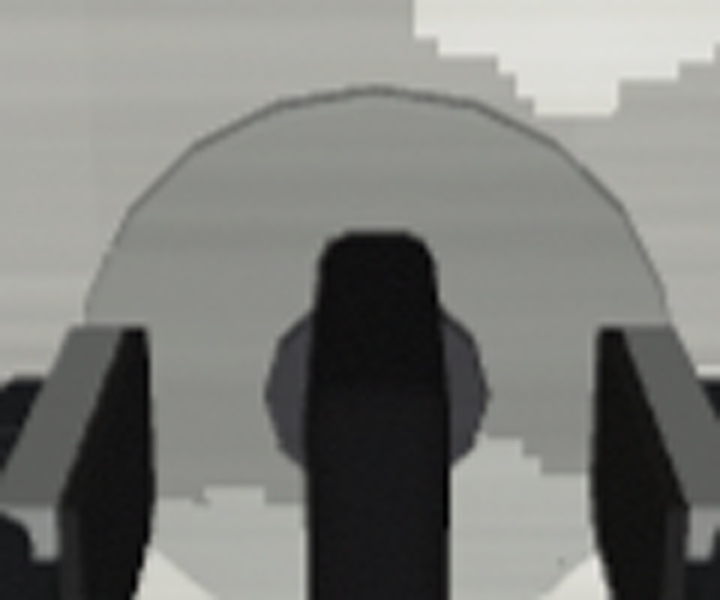

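send_rows(plan=[[0,-1,0,0,0.5],[0,-3,0,0,0.5],[0,-4,0,0,0.5],[0,-4,0,0,0.5],[0,-2,0,0,0.5],[0,0,0,0,0.5],[0,0,0,0,0.5]])

```text
clock: 17.1
tcp_pos: [0.5048, 0.0163, 0.2155]
orientation: [-1.571, -0.013, 0.015]
contact_force: [-1.0, -0.0, -0.0]
grip_width: 0.0428
```

```bash
python3 - <<'E'
from bench import r
from h import *
import pickle
print(r.get_obs()["tcp_pos"],r.get_obs()["clock"])
w=r.grab_frame("wrist");s=r.grab_frame("side");c=r.grab_frame("scene")
for n,f in zip("wsc",(w,s,c)): pickle.dump(f,open(f"f{n}.pkl","wb"))
p=proj(w,[[.5057,.0163,.06]])[0].astype(int);print(p)
crop(w["image"],p[0]-50,max(p[1]-50,0),p[0]+50,p[1]+50,6,"pics/w16.png")
print([p[0]-50,max(p[1]-50,0)])
p=proj(s,[[.5057,.0163,.06]])[0].astype(int);print(p);crop(s["image"],p[0]-60,p[1]-50,p[0]+60,p[1]+50,6,"pics/s16.png")
# spare: predicted outline overlay on side for flange bottom at panel+5 (foot -16)
t=np.linspace(0,2*np.pi,720)
for n,f,sz in [("w",w,6),("s",s,8),("c",c,8)]:
    q=proj(f,[[.5057,.0163,.057]])[0].astype(int)-25 if n!="w" else np.array([proj(f,[[.5057,.0163,.06]])[0].astype(int)-50])[0]
    k=50 if n!="w" else 100
    im=cv2.resize(f["image"][q[1]:q[1]+k,q[0]:q[0]+k],None,fx=600/k,fy=600/k,interpolation=cv2.INTER_CUBIC)
    for off,col in [(.009,(0,255,0)),(.0055,(255,0,0))]:
        P=proj(f,np.c_[.5057+.03*np.cos(t),.0163+.03*np.sin(t),0*t+.05+off])
        for v in P:
            u=((v-q+.45)*600/k).astype(int);cv2.circle(im,(int(u[0]),int(u[1])),1,col,-1)
    cv2.imwrite(f"pics/ov{n}16.png",im[:,:,::-1])
E
```

```text
[0.50476203 0.0163392  0.21546659] 17.1
[258 181]
[np.int64(208), np.int64(131)]
[255 215]
```

View pics/w16.png

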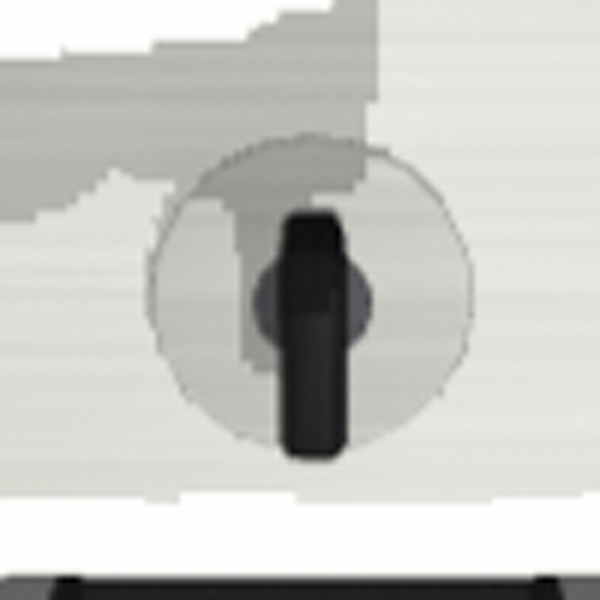

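View pics/s16.png

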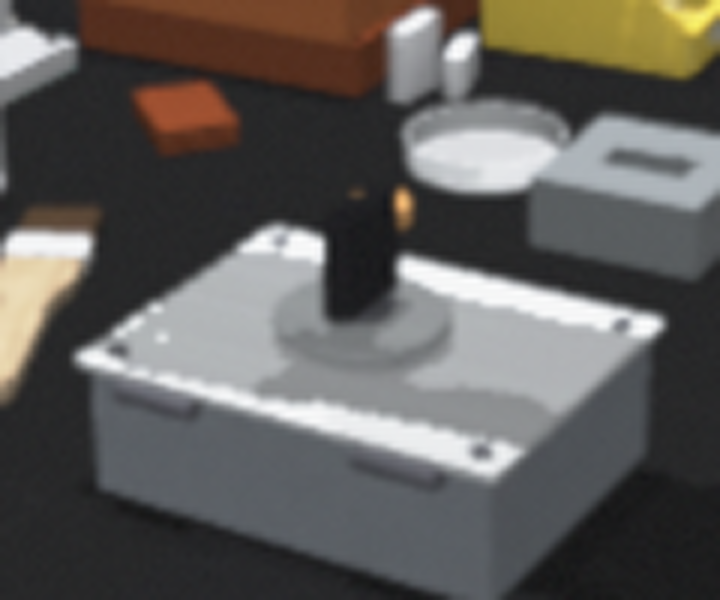

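View pics/ovs16.png

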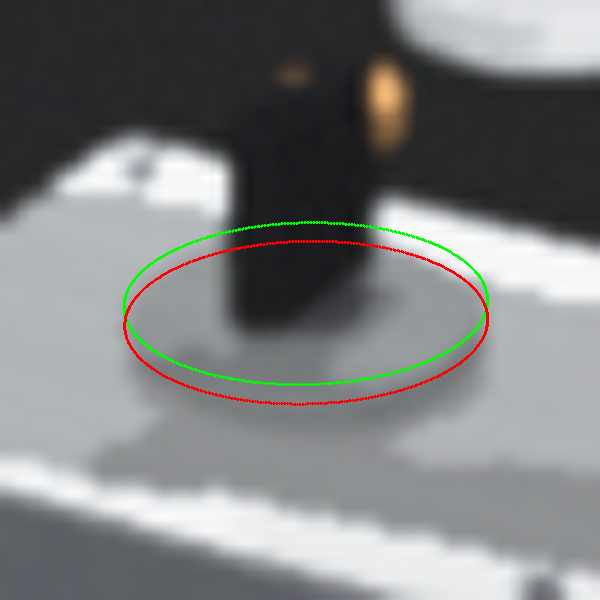

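View pics/ovw16.png

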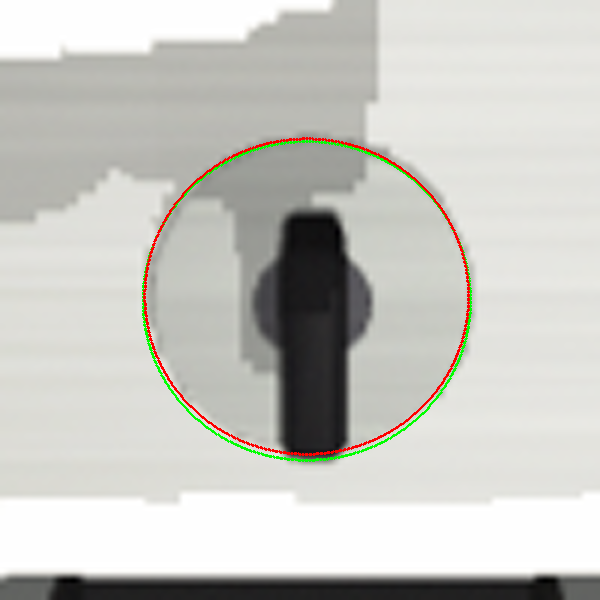

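```bash
python3 - <<'E'
from h import *
A=[cv2.imread(f"pics/{n}.png") for n in ("side10","side11","side14","s16")]
ref=A[3][400:500,100:640]; out=[]
for a in A:
    t=a; m=cv2.matchTemplate(t,ref,cv2.TM_CCOEFF_NORMED); _,v,_,l=cv2.minMaxLoc(m); print(v,l)
    dy=400-l[1];dx=100-l[0]
    b=np.roll(a,(dy,dx),(0,1)); c=b[270:400,250:480]
    c=cv2.resize(c,(400,226)); 
    for y in range(0,226,20): cv2.line(c,(0,y),(400,y),(0,0,255) if y==180 else (0,90,0),1)
    out.append(c)
cv2.imwrite("pics/cmp.png",np.vstack([np.hstack(out[:2]),np.hstack(out[2:])]))
E
```

```text
0.9046902060508728 (103, 350)
0.9013195037841797 (103, 338)
0.9822587370872498 (99, 341)
0.9999999403953552 (100, 400)
```

View pics/cmp.png

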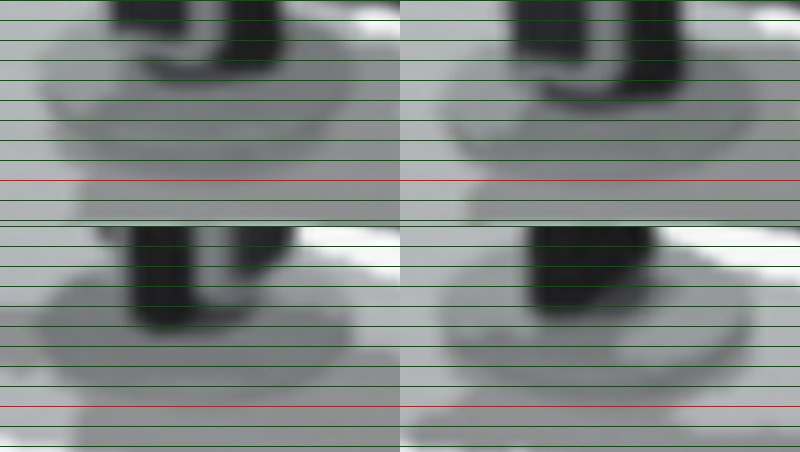

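send_rows(plan=[[-3,2,-1.5,0,0.5],[-3,4,-1.5,0,0.5],[0,2,0,0,0.5],[0,0,0,0,0.5],[0,0,0,0,0.5],[0,0,0,0,0.5]])

```text
clock: 18.0
tcp_pos: [0.4469, -0.0145, 0.1368]
orientation: [-1.57, -0.015, 0.013]
contact_force: [-0.4, 0.7, 0.4]
grip_width: 0.0427
```

```bash
python3 - <<'E'
from bench import r
from h import *
import pickle
print(r.get_obs()["tcp_pos"],r.get_obs()["clock"],r.get_obs()["qvel"].round(3))
w=r.grab_frame("wrist");pickle.dump(w,open("vA.pkl","wb"));cv2.imwrite("pics/vA.png",w["image"][:,:,::-1])
E
```

```text
[ 0.44685494 -0.01446962  0.13679054] 18.0 [-0.    -0.002 -0.002  0.004 -0.001 -0.003  0.001]
```

send_rows(plan=[[4,0,0,0,0.5],[4,0,0,0,0.5],[4,0,0,0,0.5],[0,0,0,0,0.5],[0,0,0,0,0.5],[0,0,0,0,0.5]])

```text
clock: 18.8
tcp_pos: [0.5647, -0.0127, 0.1361]
orientation: [-1.571, -0.013, 0.014]
contact_force: [0.0, -0.3, 0.3]
grip_width: 0.0425
```

```bash
python3 - <<'E'
from bench import r
from h import *
import pickle
print(r.get_obs()["tcp_pos"],r.get_obs()["clock"],r.get_obs()["qvel"].round(3))
w=r.grab_frame("wrist");pickle.dump(w,open("vB.pkl","wb"));cv2.imwrite("pics/vB.png",w["image"][:,:,::-1])
E
```

```text
[ 0.564731   -0.0126668   0.13606762] 18.8 [-0.    -0.002 -0.    -0.004 -0.002 -0.002 -0.   ]
```

View pics/vA.png

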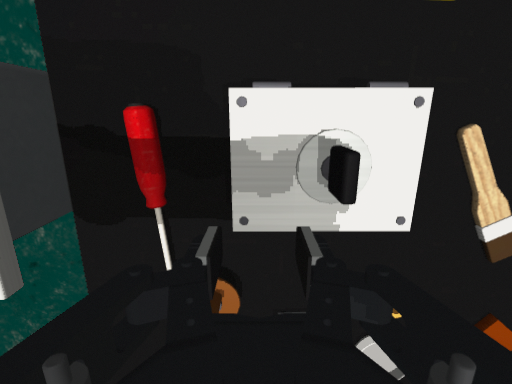

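View pics/vB.png

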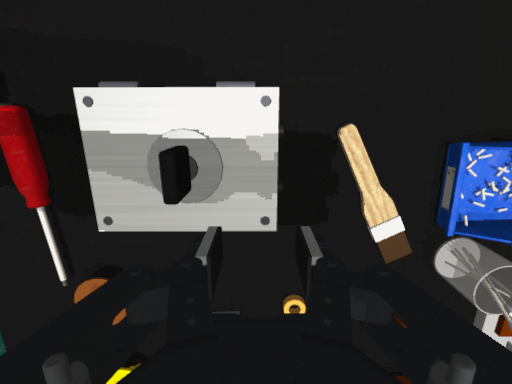

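```bash
python3 - <<'E'
import pickle
from h import *
a=pickle.load(open("vA.pkl","rb"));b=pickle.load(open("vB.pkl","rb"))
crop(a["image"],290,120,380,215,8,"pics/cA.png");crop(b["image"],140,120,230,215,8,"pics/cB.png")
E
```

```text
(no output)
```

View pics/cA.png

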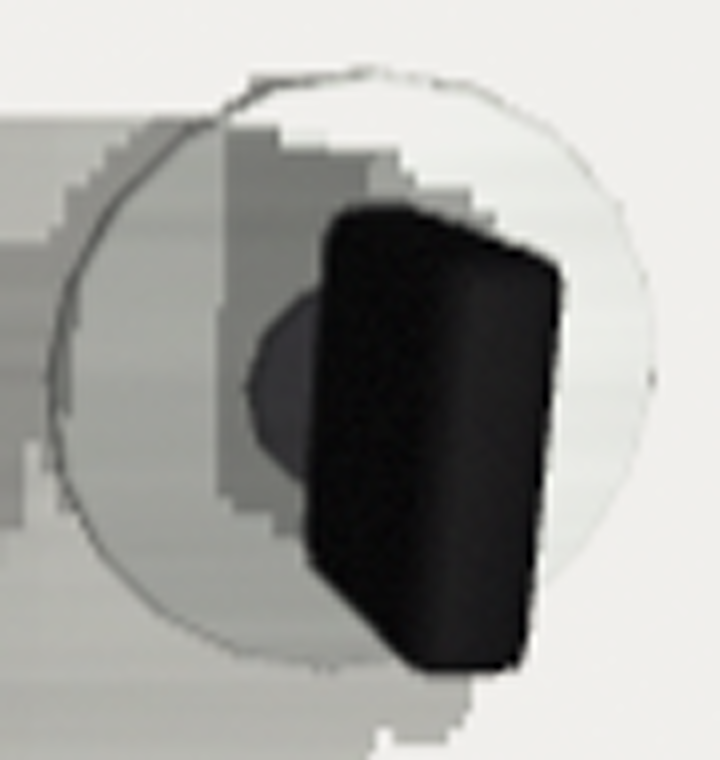

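View pics/cB.png

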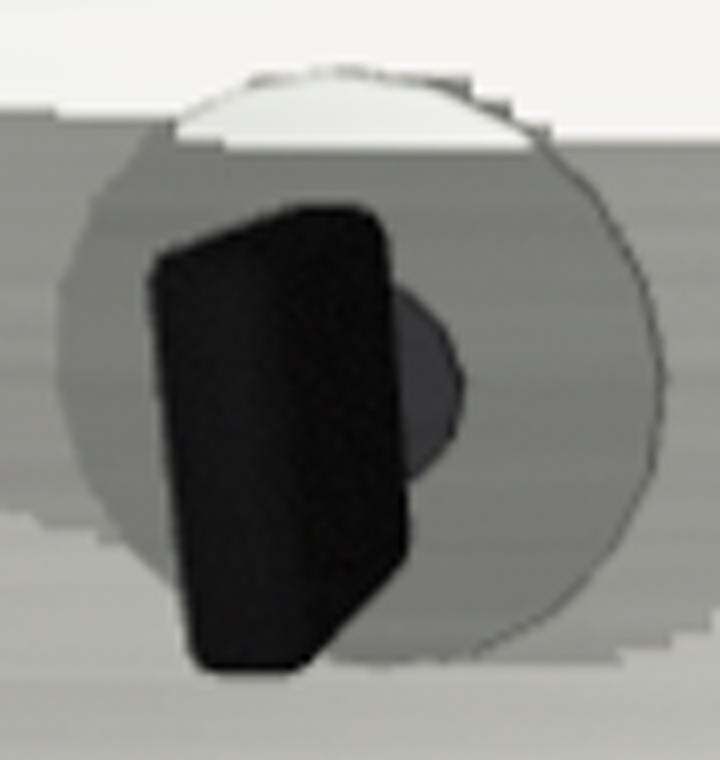

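```bash
python3 - <<'E'
import pickle
from h import *
from scipy.optimize import least_squares
a=pickle.load(open("vA.pkl","rb"));b=pickle.load(open("vB.pkl","rb"))
# refine screws by dark centroid
def cen(f,p):
    g=cv2.cvtColor(f["image"],cv2.COLOR_RGB2GRAY).astype(float);x,y=map(int,p);s=g[y-9:y+10,x-9:x+10]
    bg=np.percentile(s,70);m=np.clip(bg-60-s,0,None)
    n,l,st,c=cv2.connectedComponentsWithStats((m>0).astype(np.uint8));k=l[9,9]
    m=m*(l==k);Y,X=np.mgrid[-9:10,-9:10];return (x+(m*X).sum()/m.sum(),y+(m*Y).sum()/m.sum())
for p,q in zip([(241,101),(419,101),(400,220),(244,220)],[(88,101),(266,101),(265,220),(108,220)]):
    u,v=cen(a,p),cen(b,q);X,e=tri([(a,u),(b,v)]);print(np.round(u,1),np.round(v,1),X.round(4),np.round(e,4))
A=[(64,390),(655,375),(375,70),(245,97),(150,175),(540,120),(615,205),(75,490),(150,600),(240,655)]
B=[(60,345),(657,375),(345,68),(230,93),(180,120),(540,140),(600,205),(648,300),(640,500),(570,600),(480,655),(400,664),(100,520)]
PA=np.array([(x/8+290-.44,y/8+120-.44) for x,y in A]);PB=np.array([(x/8+140-.44,y/8+120-.44) for x,y in B])
def res(v):
    o=[]
    for f,P in((a,PA),(b,PB)):
        W=np.array([plane(f,p,v[2])[:2] for p in P]);o.append((np.hypot(*(W-v[:2]).T)-.030))
    return np.concatenate(o)
s=least_squares(res,[.505,.016,.057],loss="soft_l1",f_scale=3e-4);print(s.x,(res(s.x)*1e3).round(2))
q=lambda x,y,x0:(x/8+x0-.44,y/8+120-.44)
# paddle top corners: A right pair, B left pair = same world corners? use near-end corners midpoint
E
```

```text
[241.4 101.4] [ 87.6 101.1] [0.4333 0.0653 0.0494] [0. 0.]
[418.4 101.3] [265.5 100.6] [0.5695 0.0679 0.0494] [0. 0.]
[400.  220.1] [264.7 220.4] [ 0.5711 -0.0301  0.0496] [0. 0.]
[243.5 220.6] [107.6 220.5] [ 0.4352 -0.0327  0.0494] [0. 0.]
[0.50676866 0.01670972 0.05695496] [-1.45 -0.04  0.07  0.21 -0.79  0.06 -0.27 -0.83 -0.62 -0.11 -0.52 -0.79
  0.01 -0.44 -0.51 -0.01 -0.23 -0.3  -0.39 -0.2   0.11 -0.59  0.73]
```

```bash
python3 - <<'E'
import pickle
from h import *
a=pickle.load(open("vA.pkl","rb"));b=pickle.load(open("vB.pkl","rb"))
def edges(f,row,x0,x1):
    g=cv2.cvtColor(f["image"],cv2.COLOR_RGB2GRAY).astype(int);return g[row,x0:x1]
for r_ in (196,198,200,201,202,203): print(r_,edges(a,r_,332,362),edges(b,r_,158,184))
for r_ in(165,175,185): print(r_,edges(a,r_,330,364),edges(b,r_,156,192))
E
```

```text
196 [158 142  82  27  10   9   8   8  12  15  17  22  24  28  30  28  26  26
  25  27  24  22  19  19 168 236 239 239 239 240] [178 178 178 179 139  61  18  18  18  19  19  18  19  21  20  20  18  17
  18  15  10  10  11  11  13   9]
198 [162 163 163 145  84  27  10   8  12  15  17  20  25  29  30  29  28  26
  25  24  23  23  20  21 181 236 239 239 239 239] [178 178 179 179 168  81  19  19  19  18  19  18  19  17  18  18  18  16
  17  16  15  11  10  11  50 102]
200 [158 157 157 157 156 133  61  15  12  14  19  21  26  29  29  29  27  25
  25  22  24  23  20  60 233 239 239 239 239 239] [177 177 178 177 178  96  26  19  18  18  17  20  19  20  19  18  18  17
  17  16  14  12  27  92 116 120]
201 [155 155 154 154 155 155 132  59  17  16  19  22  26  28  29  28  25  24
  25  23  23  21  21 114 234 239 239 239 239 239] [177 177 177 177 176 113  42  16  19  18  21  21  16  18  20  21  19  18
  17  16  13  33 112 120 119 119]
202 [154 152 148 151 156 156 161 153  71  21  18  21  24  26  26  24  25  25
  24  21  21  20  20 168 235 239 239 239 239 239] [177 176 176 177 177 160  76  16  18 
[... 473 characters left out ...]
19  19  16  20  18  21  20  20  20  19  16  18
  17  12  13  12  12   9   9   9  11  11  11   9  12   9   7  24  51  53]
175 [  8   8   7   8  10   8   9   7   7   9  10   8  11  15  19  22  25  29
  31  32  31  28  27  26  26  24  22  20 121 226 231 231 231 230] [119 119 118 118  79  31  16  17  19  19  21  20  21  22  21  20  18  16
  16  16  12  11  12  10  11  10  14   9   9  10  11  11  11  11  30  51]
185 [  9   9  10   9  10  11  11   9   8   7   9  13  13  18  22  26  28  30
  31  29  28  27  26  24  25  21  19 121 225 231 231 231 230 230] [120 119 119 120 120  83  35  16  18  19  19  19  19  19  19  20  20  16
  16  16  15  11  10  12  14  10   8  12  11  10   9  11  12  10  11  83]
```

```bash
python3 - <<'E'
import pickle
from h import *
a=pickle.load(open("vA.pkl","rb"));b=pickle.load(open("vB.pkl","rb"))
for row,xa,xb in [(202,347.5,171.2),(201,347.1,171.5),(202.5,348,170.8)]:
    print(tri([(a,(xa,row)),(b,(xb,row))]))
for row,xa,xb in [(165,358.55,158.9),(175,357.5,160.0),(185,356.5,161.2)]:
    for z in (.0895,.093,.097): 
        A=plane(a,(xa,row),z);B=plane(b,(xb,row),z);print(row,z,(A[0]-B[0])*1e3, A[1]-B[1])
# yaw of paddle: edge lines at z=.0965
z=.0965
P=[plane(a,(358.55,165),z),plane(a,(356.5,185),z),plane(b,(158.9,165),z),plane(b,(161.2,185),z)]
for i in (0,2): d=P[i]-P[i+1];print("yaw from y",np.degrees(np.arctan2(d[0],d[1])))
print(plane(a,(355,165),z))
E
```

```text
(array([5.07097465e-01, 3.64710754e-04, 9.53649989e-02]), [np.float64(5.38493339978228e-06), np.float64(5.3849333997991625e-06)])
(array([0.50705913, 0.00079018, 0.09451019]), [np.float64(3.485793367992381e-06), np.float64(3.485793367979949e-06)])
(array([5.07128289e-01, 3.24632038e-04, 9.63112344e-02]), [np.float64(6.36646928657648e-06), np.float64(6.3664692865797506e-06)])
165 0.0895 14.938688052413717 0.00038537703673516277
165 0.093 12.270162761231497 0.00033905064830225956
165 0.097 9.220419571308813 0.00028610620437893516
175 0.0895 14.890013289664662 0.00034708724507798855
175 0.093 12.222475044827208 0.0003009532768815937
175 0.097 9.173859907870341 0.0002482287418000134
185 0.0895 14.808085132361871 0.00030748276152255116
185 0.093 12.142204943314416 0.00026155545360792565
185 0.097 9.095484727260295 0.00020906710170549847
yaw from y -1.0853687544503687
yaw from y -1.6382779107797456
[0.50877774 0.02564414 0.0965    ]
```

```bash
python3 - <<'E'
import pickle
from h import *
a=pickle.load(open("vA.pkl","rb"));b=pickle.load(open("vB.pkl","rb"))
for r_ in (158,161,164,167,170): print(r_,a["image"][r_,366:377].sum(1)//3,b["image"][r_,142:153].sum(1)//3)
for xa in (371,371.5,372):
  for xb in (146.5,147,147.5):
    o=[]
    for z in (.055,.057,.059): o.append(round((plane(a,(xa,165),z)-plane(b,(xb,165),z))[0]*1e3,2))
    print(xa,xb,o)
# width across via neck/rim: right rim of B inner & outer, left of A
for r_ in (161,165,169): print(r_,a["image"][r_,292:302].sum(1)//3,b["image"][r_,216:228].sum(1)//3)
# predictions for r=.0299 disc
for zf in (.0514,.0549):   # flange underside world z, pressed 2mm /locked 5.5
  for f,s in((a,"A"),(b,"B")):
    c=[.507,.0165]
    e=[[c[0]+k*.03,c[1],zf+h] for k in(-1,1) for h in (0,.004)]
    print(zf,s,proj(f,e).round(2).tolist())
E
```

```text
158 [233 233 232 232 231 232 238 238 238 238 238] [146 147 145 146 146 131 122 120 120 120 120]
161 [233 233 232 232 232 228 237 238 238 238 238] [140 142 141 141 141 127 122 121 122 122 121]
164 [232 232 232 231 231 226 238 238 238 238 238] [144 144 144 144 145 126 122 121 122 121 122]
167 [229 229 229 228 230 176 235 238 238 238 238] [139 139 139 139 135 121 118 119 118 118 119]
170 [228 227 227 226 221 235 238 238 238 238 238] [141 142 142 142 142 130 121 118 118 118 118]
371 146.5 [np.float64(61.06), np.float64(59.34), np.float64(57.63)]
371 147 [np.float64(60.66), np.float64(58.95), np.float64(57.24)]
371 147.5 [np.float64(60.26), np.float64(58.55), np.float64(56.85)]
371.5 146.5 [np.float64(61.46), np.float64(59.74), np.float64(58.02)]
371.5 147 [np.float64(61.06), np.float64(59.34), np.float64(57.63)]
371.5 147.5 [np.float64(60.66), np.float64(58.95), np.float64(57.24)]
372 146.5 [np.float64(61.86), np.float64(60.13), np.float64(58.41)]
372 147 [np.float64(61.46), np.float64(59.74), np.float64(58.02)]
372 147.5 [np.float64(61.06), np.float64(59.35), np.float64(57.63)]
161 [139 140 139 139 128  89 112 147 163 166] [125 123 124 124 123  93 128 147 150 150 149 150]
165 [140 140 141 140  91 109 120 160 165 166] [122 122 122 122 123 120  89 140 149 149 149 150]
169 [141 141 140 140  96 110 116 154 159 159] [119 120 118 118 118 116  99 140 147 148 147 147]
0.0514 A [[295.11, 165.67], [295.79, 166.56], [368.76, 166.94], [370.76, 167.85]]
0.0514 B [[149.67, 165.52], [147.69, 166.42], [223.92, 166.77], [223.29, 167.69]]
0.0549 A [[295.7, 166.45], [296.4, 167.38], [370.51, 167.74], [372.58, 168.69]]
0.0549 B [[147.94, 166.31], [145.89, 167.24], [223.37, 167.57], [222.72, 168.53]]
```

```bash
python3 - <<'E'
import pickle
from h import *
s=pickle.load(open("fs.pkl","rb"))
T={"side10":[.50534,.01635,.0819-.04],"side11":[.50536,.01634,.07638-.04],"side14":[.5059,.01654,.07636-.04],"side15":[.50535,.01635,.076-.04],"s16":[.5057,.0163,.06]}
P={k:proj(s,[v])[0] for k,v in T.items()};print(P)
out=[]
p16=P["s16"].astype(int)
for k in T:
    im=cv2.imread(f"pics/{k}.png");p=P[k].astype(int)
    # full coords window cols 240..290 rows 200..235
    nat=cv2.resize(im,(120,100),interpolation=cv2.INTER_AREA)
    x0,y0=p[0]-60,p[1]-50
    c=nat[198-y0:236-y0,238-x0:284-x0]
    np.save(k+".npy",c)
    c=cv2.resize(c,(368,304),interpolation=cv2.INTER_CUBIC);c=cv2.convertScaleAbs(c,alpha=1.5,beta=-60)
    for y in range(0,304,40): cv2.line(c,(0,y),(6,y),(0,0,255),1)
    cv2.putText(c,k,(5,15),0,.5,(0,255,0));out.append(c)
out.append(out[0]*0)
cv2.imwrite("pics/cmp2.png",cv2.resize(np.vstack([np.hstack(out[i:i+2]) for i in (0,2,4)]),(735,912)[0:2])[:,:][:600] if 0 else np.vstack([np.hstack(out[0:2]),np.hstack([out[2],out[4]])]))
E
```

```text
{'side10': array([255.34043525, 223.37519418]), 'side11': array([255.38726451, 225.82565887]), 'side14': array([255.10606915, 225.81155946]), 'side15': array([255.39242705, 225.99737584]), 's16': array([255.0260856, 215.1874015])}
```

View pics/cmp2.png

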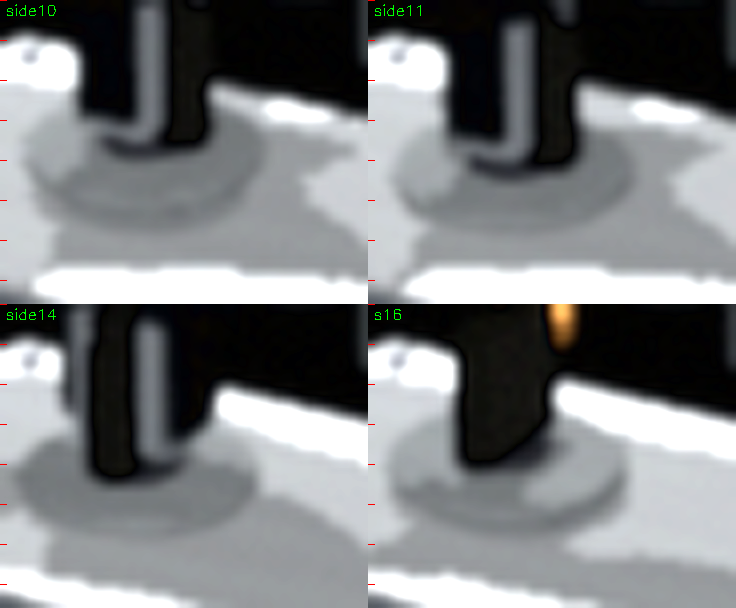

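```bash
python3 - <<'E'
import numpy as np,cv2
from scipy.ndimage import shift
from scipy.optimize import minimize
A={k:np.load(k+".npy").astype(float).mean(2) for k in("side10","side11","side14","side15","s16")}
print("cols paddle")
for c in (12,13,14): print(c,A["side14"][14:26,c].round(),A["side15"][14:26,c].round(),A["s16"][14:26,c].round())
# paddle-bottom corner patch tracking s14->s16, s15
for name,(r0,r1,c0,c1) in {"padcorner":(17,25,10,17)}.items():
    t=A["side14"][r0:r1,c0:c1]
    for k in("side15","s16"):
        best=min(((np.sum((shift(A[k],(dy,dx),order=3)[r0:r1,c0:c1]-t)**2),dy,dx) for dy in np.arange(-1,4,.1) for dx in np.arange(-1.5,1.5,.1)));print(k,best)
r=slice(13,25)
t=A["side10"][10:20,18:26]
best=min(((np.sum((shift(A["side11"],(dy,dx),order=3)[10:20,18:26]-t)**2),dy,dx) for dy in np.arange(-4,2,.1) for dx in np.arange(-1,1,.1)));print("10->11",best)
E
python3 - <<'E'
import sys; sys.path.insert(0,'.')
import os; os.chdir('.')
import pickle
from h import *
s=pickle.load(open("fs.pkl","rb"))
z=[.08,.077]; print("px/mm",(proj(s,[[.505,.016,.06]])-proj(s,[[.505,.016,.05]]))/10)
c=pickle.load(open("fc.pkl","rb"))
p=proj(c,[[.5059,.01654,.03636]])[0];print(p,(proj(c,[[.505,.016,.06]])-proj(c,[[.505,.016,.05]]))/10)
p=p.astype(int);crop(c["image"],p[0]-60,p[1]-50,p[0]+60,p[1]+50,6,"pics/scene16.png")
a=cv2.imread("pics/scene14.png")[150:450,180:560];b=cv2.imread("pics/scene16.png")[150:450,180:560]
cv2.imwrite("pics/cmp3.png",np.hstack([a,b]))
E
```

```text
cols paddle
12 [ 31.  32.  32.  32.  31.  33.  37.  58.  93. 117. 121. 123.] [ 32.  30.  32.  34.  41.  73. 109. 120. 122. 124. 128. 127.] [ 33.  34.  33.  34.  35.  45.  75. 111. 122. 122. 124. 128.]
13 [ 30.  30.  30.  31.  31.  31.  31.  44.  79. 115. 122. 122.] [ 29.  30.  31.  31.  37.  65. 102. 118. 122. 124. 126. 127.] [ 30.  31.  30.  30.  30.  37.  64. 101. 119. 122. 124. 127.]
14 [ 31.  30.  30.  30.  31.  30.  30.  40.  77. 116. 122. 122.] [ 31.  31.  32.  32.  37.  64. 101. 119. 121. 123. 125. 128.] [ 30.  30.  32.  29.  30.  38.  65. 101. 119. 121. 122. 126.]
side15 (np.float64(944.666039482147), np.float64(2.599999999999999), np.float64(0.10000000000000142))
s16 (np.float64(2497.617838894709), np.float64(1.5999999999999996), np.float64(-0.399999999999999))
10->11 (np.float64(668.1187115404384), np.float64(-2.4999999999999987), np.float64(-2.220446049250313e-16))
px/mm [[-0.00955298 -0.45123395]]
[237.01461424 167.22547603] [[-0.01191426 -0.35386061]]
```

View pics/cmp3.png

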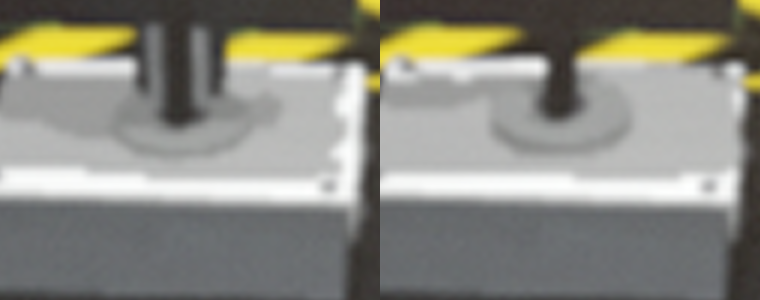

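send_rows(plan=[[0,-3,0,0,0.5],[0,-4,0,0,0.5],[0,-3,0,0,0.5],[0,0,0,0,0.5],[0,0,0,0,0.5]])

```text
clock: 19.48
tcp_pos: [0.565, -0.0125, 0.2354]
orientation: [-1.571, -0.013, 0.015]
contact_force: [0.0, -1.2, -0.1]
grip_width: 0.0425
```

```bash
python3 - <<'E'
from bench import r
import cv2
f=r.grab_frame("scene");cv2.imwrite("pics/end.png",f["image"][:,:,::-1]);o=r.get_obs();print(o["clock"],o["contact_force"],o["tcp_pos"])
print(r.hand_in())
E
```

```text
19.525 [-1.23207338 -0.20199887 -0.29938136] [ 0.56483456 -0.01254789  0.23496893]
the job is handed in; nothing more can be done
None
```

View pics/end.png

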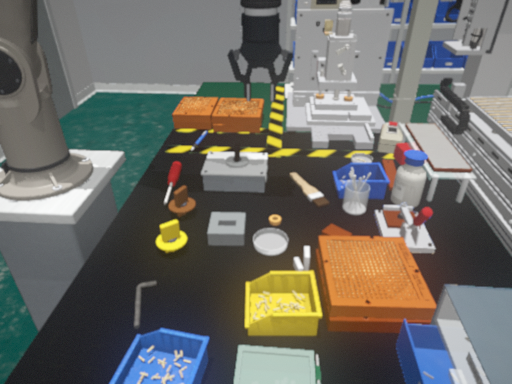

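I took the stud from the parking block and put it foot first into the slot, about 4 mm off the hole's axis. I pressed it to about 19.5 mm, turned it 90° clockwise and let go. Forces read during the job stayed under 8 N. I handed it in at 19.5 s, with the gripper clear of everything.

**Last checks**
- **Lift:** the side camera, compared before and after letting go, shows the stud rose about 3.5 mm. That matches the locked depth of 16 mm.
- **Angle:** the paddle lies about 1 to 1.6° off the world y axis, in line with the box's own turn of about 1°.
- **Other things:** the dish, collar, brush and look-alikes look unmoved in the last picture.

**Check that disagreed:** a two-view wrist-camera estimate of the flange and paddle heights put the foot about 17 mm or a little more below the panel, 1 to 2 mm lower than the side camera does. I put that down to rounded edges on the stud. I trusted the side comparison because the same method measured the known 5.5 mm press-down correctly. I did not test the lock by twisting the stud.

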